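# Post a pipe coupling through the drop box's spring flap

## Robot

A 6-joint arm with a two-finger parallel gripper is mounted at the origin on the work surface. World frame = base frame: x ahead of the robot, y to its left, z up, the work surface at z = 0. Lengths are in m, angles in rad, forces in N, time in s.
With the tool pointing down it reaches from about 0.35 to 0.925 m from the base axis. Payload 6.4 kg.
Tool frame: the origin (TCP) lies midway between the tips of the shut fingers; the grasp point (between the pads) lies grip_point_offset behind it (grip_point_offset is the distance from the TCP to the grasp point, in m); z points along the fingers, y is the direction in which the jaws open and shut (so a half turn about z gives the same grasp; the last joint's range is limited). The gripper opens to 94 mm and grips with 3 to 60 N. Pads are 16 mm wide; open, the fingers measure 119 mm over their backs; the gripper's body (75 mm by 177 mm) begins 78 mm behind the grasp point.
Start: joints at [-1.356, 0.245, 1.558, -0, 1.339, -0.174], TCP at [0.246, -0.601, 0.174] pointing down, gripper open.
Joint ranges: [-3.13, 3.13], [-1.02, 2.26], [0.13, 2.54], [-0.95, 4.09], [0.21, 2.88], [-2.74, 2.74]. Speed limits (rad/s): [2.57, 2.57, 3.14, 3.14, 3.14, 3.14].

## Interface

Orientations are given as a unit quaternion [x, y, z, w].
In Python, from plant import * gives the robot as it stands.
- The arm moves only by the tool send_rows, never from a script. Its argument "plan" is one flat list of numbers, 7 for each row, row after row: the shift along the world's x, y, z in m, then the turn, a rotation vector about the world's x, y, z in rad, then the finger opening in m, from 0 to 0.094. A call has 1 to 5 rows; each row is the pose to reach, as a shift and turn from the pose measured when the call began; what a row does not reach only later rows make up. A row lasts 1/12 s, in which the tool goes at most 41.7 mm and 7.16 degrees, less where a joint would pass 70% of its speed; a pose out of reach is approached as far as the arm can. A call with a gripper value outside its range is refused whole. The fingers move at their own pace and stop on an object; "force" is the grip in N (left out, the last holds). Time passes only in rows, so rows that repeat a pose let the fingers close. It gives the time, the measured TCP pose, the force and the opening at its end, in the units of the state.
- get_state(): the state, without advancing time (a new reading comes with each control period).
- capture(name): name is "side" or "top" or "wrist"; returns (picture, depth): 480x640x3 uint8, red, green, blue; 480x640 float32, m along the optical axis (not along the pixel's ray), 0 where there is no reading.
- camera_info(name): a dict with "fovy" (degrees; the focal length in pixels is half the picture's height over the tangent of half this angle, whatever the lens; pixels are square), "cx", "cy" (the principal point, pixels), "xyz" and "attitude" of the camera in the world; the wrist camera has in their place "tool_from_camera" (4x4, takes a point from camera to tool coordinates, whose origin is the TCP and whose axes are the flange's). Camera axes: x right, y up, looking along -z (the intrinsics and any distortion apply to the point x, -y, -z); pixel columns grow to the right and rows downward; lengths in m; the calibration is good to about 2 mm. A picture is of the moment at which its call begins: read the wrist's pose just before it. camera_info takes no time and is no camera call.
- sign_off(): hands the job in, once; it reports no verdict.
The state is a dict: "time": time; "joint_pos": joint angles; "qd": joint speeds; "effort": joint torques, N m; "tool_pos": TCP position; "eef_rot": TCP orientation; "ft_force": force on the tool from outside, world axes, zero at the start; "wrist_torque": the same for the moment, N m; "width": finger opening in m.
Only numpy, scipy, OpenCV 4.12 (cv2) and the standard library are available. Lean on these libraries where they do the work, as an engineer would, in place of code of your own. Each camera call takes 0.05 s, during which the arm holds its last target.

## Task

Post the square-bodied steel pipe coupling that stands in the guide lane of the grey drop box: with one finger push the self-closing flap inwards and hold it open, and with the other finger push the coupling along the lane and over the sill, so that it drops into the box and the flap falls shut behind it. Have the flap open before the coupling tips over the sill and do not force the flap with the coupling. Slide the coupling only, never lift it or take it out of the lane, and leave the other fittings where they stand.

Things in the scene. Friction and masses are not known exactly. Their poses are not given: they have to be found in the camera images.
- drop_box: Fixed grey steel drop box, 255 long, 150 wide (all mm). Origin on the table below the middle of the sill; x points from the ledge into the box (push direction), y left, z up. Flat ledge, top at z 120, spans x -130 to 0, y -75 to 75 and ends at the sill, x 0. Behind it the box is hollow: x 0 to 100, y -67 to 67, floor z 4. Rear top at z 175, x 100 to 125.
- lane_end (a point): Point on the sill at ledge height, on the lane's centre line (drop_box frame: 0, -38, 120 mm; same axes). The guide lane runs from here along -x: 42 mm wide between two rails 3 mm thick and 10 mm high (x -126 to -8), open at both ends. The rest of the ledge, from the lane to y 75 of the box, is bare.
- hinge_mid (a point): Middle of the flap's hinge line, which runs along y (drop_box frame: 88, 0, 175 mm). The aluminium flap, 130 mm wide (y -65 to 65 of the box), covers the hollow; shut, it slopes 32 degrees down from here to its free edge just behind the sill (x 5, z 123 mm). Side cheeks 8 mm thick follow the slope at y -71 and 71.
- flap (a joint): Flap angle, rad: 0 shut, grows as the free edge swings down and in, stop at 0.9. A spring shuts it at once: 1 to 2 N opens it near the free edge, up to 10 N near the hinge. A finger pushing level along +x with its tip 15 mm above the ledge meets it at box x 24 mm; finger front at x 45 mm holds it at 0.2 rad, 59 mm at 0.4, 75 mm at 0.65.
- coupling: Loose steel pipe coupling standing upright in the lane: a square body 34 by 34 mm, 24 mm high, its flat sides along the lane (to about 5 degrees), with a round dark collar 29 mm across on top, 36 mm high in all; about 0.14 kg. Origin at the centre of its underside, z up, x along the lane.
- hex_nut: Bystander on the table beside the box: a dark hexagon nut, 54 mm across corners, 24 mm high. Origin at the centre of its underside. Leave it.
- tee: Bystander on the table beside the box: a steel pipe tee, 70 mm long, 54 mm high. Origin at the centre of its underside. Leave it.
- nipple: Bystander on the table beside the box: a brass pipe nipple with a collar, 38 mm across, 50 mm high, upright. Origin at the centre of its underside. Leave it.
Things that resemble listed ones, but are neither listed nor needed, are in the scene too. What is shaped like the coupling but blue is not meant.

How it is judged:
On the way, in this order (a step that is already met when the one before it is completed fails the run):
1. a finger holds the flap open while the coupling is still on the ledge (value of joint flap above 0.15 rad and contact force between the fingers and flap above 0.3 N and x of coupling in the frame of drop_box below 0 m and z of coupling in the frame of drop_box above 0.115 m), for 0.05 s.
2. the coupling has dropped into the box (z of coupling in the frame of drop_box below 0.06 m and x of coupling in the frame of drop_box above 0 m), for 0.1 s.
At the end, for the whole second after the job is handed in: The coupling lies at rest inside the drop box (its origin below 60 mm, inside the walls), the flap is shut to within 0.06 rad, and the other fittings are within 20 mm of where they stood (all of step 2 and x of coupling in the frame of drop_box below 0.105 m and y of coupling in the frame of drop_box between -0.07 and 0.07 m and linear speed of coupling below 0.03 m/s and value of joint flap below 0.06 rad and distance of each of hex_nut, tee, nipple from where it was at the start of the episode below 0.02 m); the robot touches nothing.
It fails at once if the coupling is lifted off the ledge by more than 12 mm (z of coupling in the frame of drop_box above 0.132 m).
It fails at once if the coupling leaves the lane sideways (x of coupling in the frame of drop_box below -0.01 m and (y of coupling in the frame of drop_box above -0.025 m or y of coupling in the frame of drop_box below -0.051 m)).
It fails at once if the coupling, still on the ledge, pushes the flap with more than 1.5 N (contact force between coupling and flap above 1.5 N and x of coupling in the frame of drop_box below -0.003 m).
It fails at once if another fitting is moved by more than 20 mm (distance of any of hex_nut, tee, nipple from where it was at the start of the episode above 0.02 m).
It also fails if it takes over 38 s, if anything falls off the work surface, if the arm or the gripper's body presses on something with over 40 N, if the wrist force passes 120 N, or if a joint passes its speed limit or range.

## Working session

There is one attempt and no reset: what is moved stays moved. The work goes in short steps, Python scripts to look and compute and a tool call to move; the robot and the scene stay as the last step left them, time stands still between calls to the robot, and variables do not carry over. Pictures are saved under pics/ and viewed, and the job is handed in when it is done.

Besides the shell and the picture viewer there is one more tool, called after "Emit:" as a command line: name --argument value ..., lists and objects as JSON in quotes. send_rows: Moves the arm, as the interface text tells. Its arguments: {"type":"object","properties":{"plan":{"type":"array","items":{"type":"number"}},"force":{"type":"number"}},"required":["plan"]}

```bash
mkdir -p pics
python3 - <<'E'
from plant import *
import cv2,numpy as np
print(get_state())
for n in ["side","top","wrist"]:
    print(n,camera_info(n))
for n in ["side","top"]:
    p,d=capture(n); cv2.imwrite(f"pics/{n}0.png",p[:,:,::-1]); np.save(f"pics/{n}0d.npy",d)
E
```

```text
{'time': 0.0, 'joint_pos': array([-1.35609730e+00,  2.45788325e-01,  1.55898598e+00, -9.27985301e-06,
        1.33867467e+00, -1.74108052e-01]), 'qd': array([-6.60764915e-05,  1.08327243e-03, -3.11035113e-04, -7.84071939e-04,
        3.02794796e-04, -7.70174189e-04]), 'effort': array([-2.03862810e-04, -4.15835702e+01, -3.14603126e+01,  6.86009112e-02,
        3.32002121e-02, -1.26629316e-04]), 'tool_pos': array([ 0.24626402, -0.60084826,  0.17277695]), 'eef_rot': array([ 9.81162439e-01,  1.93182313e-01, -2.33497303e-05, -9.27877224e-04]), 'ft_force': array([0.07028132, 1.21786853, 0.17166733]), 'wrist_torque': array([ 0.09502715,  0.01900038, -0.0636153 ]), 'width': 0.093625847619525}
side {'fovy': 45.866373717497005, 'cx': 316.48805854384574, 'cy': 238.8038636085002, 'xyz': array([ 0.47689757, -0.58997167,  0.80689383]), 'attitude': array([ 0.36213176, -0.01671695, -0.06429799,  0.92975637])}
top {'fovy': 55.86832268237548, 'cx': 312.9261175944013, 'cy': 238.50292805708267, 'xyz': array([0.41790673, 0.04399425, 1.01885539]), 'attitude': array([-0.05772866,  0.04110981,  0.71336713, -0.69719776])}
wrist {'fovy': 62.873318748412, 'cx': 321.7894361522336, 'cy': 230.34299245113232, 'tool_from_camera': array([[-3.40305194e-04,  9.73578147e-01,  2.28353839e-01,
         6.51820320e-02],
       [ 9.99999842e-01,  4.33671407e-04, -3.58688362e-04,
         4.91248711e-04],
       [-4.48241682e-04,  2.28353681e-01, -9.73578140e-01,
        -2.10715573e-01],
       [ 0.00000000e+00,  0.00000000e+00,  0.00000000e+00,
         1.00000000e+00]])}
```

View pics/side0.png

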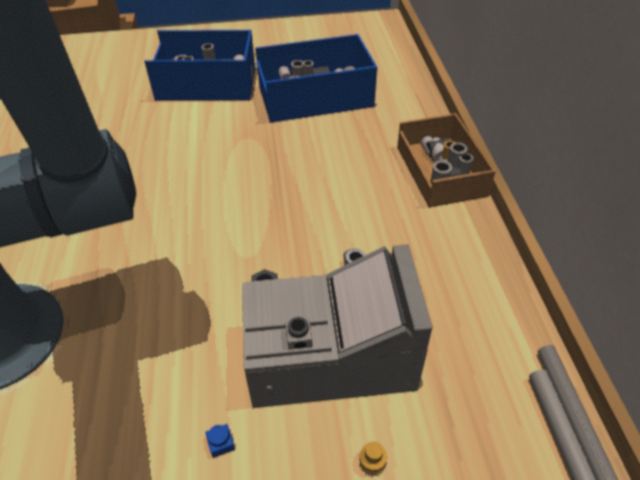

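View pics/top0.png

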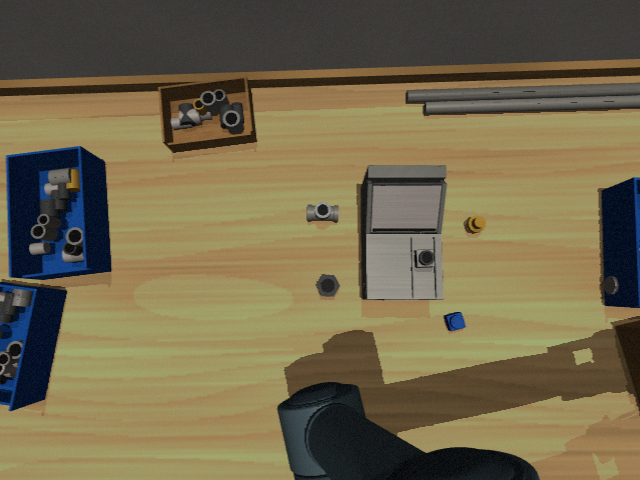

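Top view: the coupling meant is the steel/dark one at (425,258) in the lane; the blue lookalike is at (455,321) on the table; the hex nut (328,285), tee (322,212) and nipple (476,224) are the bystanders. Side view: coupling at (298,330) between the rails. Next I measure, with an enlarged crop.

```bash
cat > h.py <<'E'
import numpy as np,cv2
from scipy.spatial.transform import Rotation as R
from plant import *
def cam(n):
    c=camera_info(n); f=240/np.tan(np.radians(c['fovy'])/2)
    if n=='wrist':
        s=get_state(); M=c['tool_from_camera']; Rt=R.from_quat(s['eef_rot']).as_matrix()
        return f,c['cx'],c['cy'],Rt@M[:3,3]+s['tool_pos'],Rt@M[:3,:3]
    return f,c['cx'],c['cy'],c['xyz'],R.from_quat(c['attitude']).as_matrix()
def plane(n,uv,z,C=None):
    f,cx,cy,o,A=C or cam(n); uv=np.atleast_2d(uv).astype(float)
    r=np.c_[(uv[:,0]-cx)/f,-(uv[:,1]-cy)/f,-np.ones(len(uv))]@A.T
    return o+r*((z-o[2])/r[:,2])[:,None]
def cloud(n,d,C=None):
    f,cx,cy,o,A=C or cam(n); v,u=np.mgrid[:480,:640]
    P=np.stack([(u-cx)/f*d,-(v-cy)/f*d,-d],-1)@A.T+o
    P[d==0]=np.nan; return P
E
python3 - <<'E'
from h import *
for n,(a,b,c,e) in dict(top=(350,155,490,310),side=(225,230,445,415)).items():
    p=cv2.imread(f'pics/{n}0.png'); cv2.imwrite(f'pics/{n}c.png',cv2.resize(p[b:e,a:c],None,fx=3.6,fy=3.6,interpolation=cv2.INTER_CUBIC)[:600,:800])
    d=np.load(f'pics/{n}0d.npy'); P=cloud(n,d)
    z=P[...,2]; m=(abs(z-.12)<.006); 
    k=np.zeros((480,640),np.uint8);k[b:e,a:c]=m[b:e,a:c]; k=cv2.morphologyEx(k,cv2.MORPH_OPEN,np.ones((3,3)))
    print(n,k.sum(),np.median(z[k>0]),'table',np.nanmedian(z))
    q=P[k>0][:,:2].astype(np.float32); print(cv2.minAreaRect(q), q.min(0),q.max(0))
    k2=np.zeros_like(k);k2[b:e,a:c]=(abs(z-.156)<.006)[b:e,a:c]; 
    ys,xs=np.where(k2); print(len(xs))
d=np.load('pics/top0d.npy');P=cloud('top',d)
for u,v in [(425,258),(424,252),(380,270),(400,290),(405,210),(405,172),(300,300)]: print(u,v,P[v,u].round(4))
d=np.load('pics/side0d.npy');P=cloud('side',d)
for u,v in [(298,326),(298,340),(270,300),(285,345),(365,300),(412,280),(200,300)]: print(u,v,P[v,u].round(4))
E
```

```text
top 4351 0.11903326026481698 table -0.0006455136302921938
((0.4921203553676605, -0.11485062539577484), (0.1505821943283081, 0.13956543803215027), 88.5972671508789) [ 0.42101696 -0.19045472] [ 0.5637253  -0.03795232]
1188
side 6887 0.1209720089335653 table 0.0022561498640179534
((0.5486531257629395, -0.11519934982061386), (0.15388506650924683, 0.2552141845226288), 88.4717025756836) [ 0.41990787 -0.19501552] [ 0.67423624 -0.03629937]
2024
425 258 [ 0.4969 -0.1492  0.1566]
424 252 [ 0.5086 -0.1484  0.1545]
380 270 [ 0.4785 -0.0676  0.1204]
400 290 [ 0.4383 -0.105   0.1205]
405 210 [ 0.5921 -0.1172  0.1501]
405 172 [ 0.661  -0.1162  0.1751]
300 300 [4.238e-01 9.830e-02 4.000e-04]
298 326 [ 0.4992 -0.1532  0.1553]
298 340 [ 0.4972 -0.1671  0.1422]
270 300 [ 0.4641 -0.0802  0.1236]
285 345 [nan nan nan]
365 300 [ 0.5986 -0.121   0.1522]
412 280 [ 0.6665 -0.1127  0.1753]
200 300 [0.34   0.0272 0.0032]
```

View pics/topc.png

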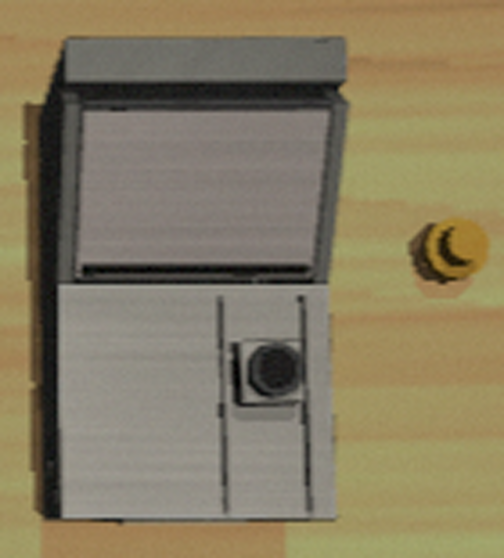

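View pics/sidec.png

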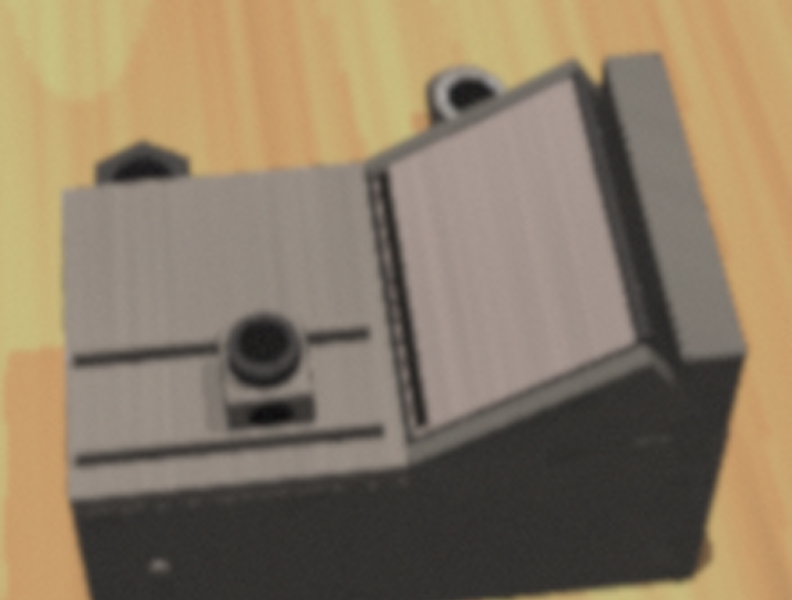

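Both crops confirm it: steel square body with a dark collar, standing between the rails, and the blue one is off on the table. Now the box pose and the coupling in the box frame.

Run:
```python
from h import *
# ledge corners: front-left, front-right, sill-left, sill-right
t=np.array([[43,519],[337,518],[58,284],[328,285]])/3.6+[350,155]-.36
s=np.array([[63,190],[70,499],[370,165],[408,465]])/3.6+[225,230]-.36
for n,uv in(('top',t),('side',s)):
    W=plane(n,uv,.12); print(n,W[:,:2].round(4).tolist())
    ex=(W[2]-W[0]+W[3]-W[1]); ey=W[0]-W[1]+0*ex
    print(' yaw x',np.degrees(np.arctan2(ex[1],ex[0])),'y',np.degrees(np.arctan2(-ey[0],ey[1])),'len',np.linalg.norm(W[2]-W[0]),np.linalg.norm(W[3]-W[1]),'wid',np.linalg.norm(ey),'c',W.mean(0))
# coupling collar top at z .156, rear top
t=np.array([[273,370]])/3.6+[350,155]-.36; s=np.array([[264,340]])/3.6+[225,230]-.36
print('collar',plane('top',t,.156),plane('side',s,.156))
# depth cloud: collar points and box plan
for n in('top','side'):
    P=cloud(n,np.load(f'pics/{n}0d.npy'))
    roi=(abs(P[...,0]-.498)<.04)&(abs(P[...,1]+.152)<.03)
    m=roi&(P[...,2]>.150); q=P[m][:,:2]; print(n,'collar box',q.min(0),q.max(0),q.mean(0))
    m=roi&(P[...,2]>.137)&(P[...,2]<.149); q=P[m][:,:2]; print(n,'body',q.min(0),q.max(0),len(q))
    m=(P[...,2]>.168)&(P[...,2]<.182)&(P[...,0]>.62)&(P[...,0]<.72); q=P[m][:,:2]; print(n,'reartop',cv2.minAreaRect(q.astype(np.float32)))
```

```text
top [[0.4228, -0.0292], [0.4199, -0.1885], [0.5522, -0.0422], [0.5479, -0.1913]]
 yaw x -3.5258769004100388 y -1.029855785243548 len 0.13002551334302473 0.12798286734356365 wid 0.15931811918133504 c [ 0.48571091 -0.11281111  0.12      ]
side [[0.4241, -0.0381], [0.4202, -0.1871], [0.5559, -0.0434], [0.549, -0.1907]]
 yaw x -1.9579016864050982 y -1.4834095212474108 len 0.13189716956125153 0.12884572418409843 wid 0.14911971689923745 c [ 0.48729662 -0.11481655  0.12      ]
collar [[ 0.49803911 -0.15032411  0.156     ]] [[ 0.49953098 -0.15056302  0.156     ]]
top collar box [ 0.48529622 -0.16524077] [ 0.51243582 -0.137995  ] [ 0.49858321 -0.15137447]
top body [ 0.48231556 -0.16918333] [ 0.51567275 -0.13431668] 131
top reartop ((0.6480960845947266, -0.11848651617765427), (0.1500658094882965, 0.05711705982685089), 88.4448013305664)
side collar box [ 0.48510173 -0.16672845] [ 0.51328365 -0.13518895] [ 0.49893767 -0.15371695]
side body [ 0.48191598 -0.17017754] [ 0.51601398 -0.13515579] 275
side reartop ((0.648235023021698, -0.118759885430336), (0.15230584144592285, 0.056060805916786194), 88.35343170166016)
```

Box pose: sill middle at about (0.5515, -0.117), yaw -1.6°. The 130 × 150 ledge and the rear top edge agree with the stated sizes. The coupling is at box (-52, -35.5).

Plan: yaw the open gripper so the flap finger leads the coupling finger by 85 mm along box x and 64 mm along box y. Both then work in a single push along +x. First I rise and approach.

Emit:
send_rows --plan '[0,0,0.03,0,0,0.1,0.094,0.01,0.01,0.06,0,0,0.2,0.094,0.025,0.03,0.085,0,0,0.3,0.094,0.04,0.06,0.09,0,0,0.42,0.094,0.06,0.09,0.09,0,0,0.54,0.094]'

```text
time: 0.52
tool_pos: [0.3066, -0.5115, 0.2656]
eef_rot: [0.893, 0.45, -0.001, 0.001]
ft_force: [0.7, -0.1, -0.3]
width: 0.0942
```

Emit:
send_rows --plan '[0.02,0.035,0,0,0,0.12,0.094,0.04,0.07,0,0,0,0.24,0.094,0.06,0.105,0,0,0,0.36,0.094,0.08,0.14,0,0,0,0.48,0.094,0.1,0.175,0,0,0,0.6,0.094]'

```text
time: 0.93
tool_pos: [0.4069, -0.3344, 0.2652]
eef_rot: [0.718, 0.696, -0.0, 0.001]
ft_force: [0.1, -0.3, 0.1]
width: 0.0938
```

Emit:
send_rows --plan '[0.016,0.036,0,0,0,0.11,0.094,0.032,0.072,0,0,0,0.22,0.094,0.048,0.108,0,0,0,0.33,0.094,0.064,0.144,0,0,0,0.44,0.094,0.08,0.18,0,0,0,0.55,0.094]'

```text
time: 1.35
tool_pos: [0.4871, -0.1524, 0.2649]
eef_rot: [0.5, 0.866, 0.0, 0.001]
ft_force: [0.2, -0.3, 0.4]
width: 0.0939
```

Emit:
send_rows --plan '[0.008,0.018,0,0,0,0.05,0.094,0.015,0.035,0,0,0,0.1,0.094,0.015,0.035,0,0,0,0.1,0.094]'

```text
time: 1.6
tool_pos: [0.5026, -0.1145, 0.2644]
eef_rot: [0.454, 0.891, 0.001, 0.001]
ft_force: [0.4, 0.7, 0.4]
width: 0.0937
```

```bash
cat > st.py <<'E'
from h import *
import sys
s=get_state(); A=R.from_quat(s['eef_rot']).as_matrix(); O=np.array([.5515,-.117]); y=np.radians(-1.6)
B=np.array([[np.cos(y),np.sin(y)],[-np.sin(y),np.cos(y)]])
print('t',s['time'],'tcp',s['tool_pos'].round(4),'yaw_y',np.degrees(np.arctan2(A[1,1],A[0,1])).round(2),'toolz',A[:,2].round(3),'w',s['width'],'f',s['ft_force'].round(2))
h=(s['width']+.0125)/2
for sg,nm in((1,'flapF'),(-1,'coupF')):
    j=A[:2,1]; n=A[:2,0]
    c=s['tool_pos'][:2]+sg*h*j; K=np.array([B@(c+a*.008*n+b*.00625*j-O) for a in(-1,1) for b in(-1,1)])
    i=K[:,0].argmax(); print(nm,'centre',(B@(c-O)*1e3).round(1),'front corner',(K[i]*1e3).round(1),'yrange',(K[:,1].min()*1e3).round(1),(K[:,1].max()*1e3).round(1))
E
python3 st.py
```

```text
t 1.6 tcp [ 0.5026 -0.1145  0.2644] yaw_y 35.99 toolz [ 0.002  0.001 -1.   ] w 0.09374617400906472 f [0.37 0.72 0.35]
flapF centre [-6.9 33.5] front corner [ 3. 31.] yrange 23.4 43.7
coupF centre [-91.  -31.3] front corner [-81.2 -33.8] yrange -41.5 -21.2
```

Emit:
send_rows --plan '[-0.001,-0.003,-0.03,0,0,0,0.094,-0.001,-0.0045,-0.06,0,0,0,0.094,-0.001,-0.0045,-0.08,0,0,0,0.094,-0.001,-0.0045,-0.085,0,0,0,0.094,-0.001,-0.0045,-0.085,0,0,0,0.094]'

```text
time: 2.02
tool_pos: [0.5002, -0.1191, 0.1776]
eef_rot: [0.455, 0.891, 0.001, -0.001]
ft_force: [-0.2, -0.2, 0.7]
width: 0.0941
```

```bash
python3 st.py
python3 - <<'E'
from h import *
o=[]
for n in("side","top"):
    p,d=capture(n); p=p[:,:,::-1]; a,b,c,e=dict(top=(340,160,480,320),side=(215,200,455,420))[n]
    k=520/(e-b) if 0 else 400/(c-a)
    o.append(cv2.resize(p[b:e,a:c],None,fx=k,fy=k,interpolation=cv2.INTER_CUBIC))
H=min(x.shape[0] for x in o)
cv2.imwrite("pics/c1.png",np.hstack([x[:H] for x in o]))
E
```

```text
t 2.0167 tcp [ 0.5002 -0.1191  0.1776] yaw_y 35.91 toolz [-0.002  0.002 -1.   ] w 0.0940995237245981 f [-0.24 -0.24  0.7 ]
flapF centre [-9.  28.9] front corner [ 0.9 26.4] yrange 18.8 39.1
coupF centre [-93.5 -36. ] front corner [-83.7 -38.5] yrange -46.2 -25.9
```

View pics/c1.png

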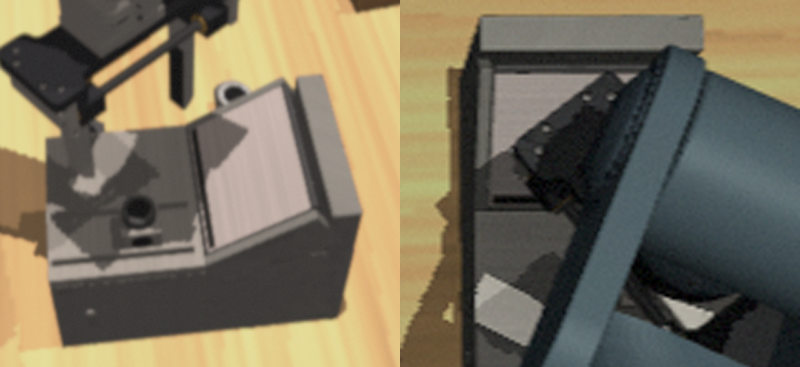

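Side view (left half): the coupling finger ends near (80,170), behind the coupling at (138,212). The flap finger ends near (182,105), above the ledge in front of the flap. This matches the computed positions, so I lower straight down to 14 mm above the ledge.

Emit:
send_rows --plan '[0,0,-0.02,0,0,0,0.094,0,0,-0.035,0,0,0,0.094,0,0,-0.043,0,0,0,0.094,0,0,-0.043,0,0,0,0.094]'

```text
time: 2.45
tool_pos: [0.5018, -0.1198, 0.1373]
eef_rot: [0.455, 0.891, 0.001, 0.001]
ft_force: [1.2, 0.5, -0.1]
width: 0.0938
```

```bash
cat > look.py <<'E'
from h import *
import sys
p,d=capture("side"); p=p[:,:,::-1]; a,b,c,e=(215,200,455,420)
cv2.imwrite(sys.argv[1],cv2.resize(p[b:e,a:c],None,fx=2.7,fy=2.7,interpolation=cv2.INTER_CUBIC))
E
python3 st.py; python3 look.py pics/c2.png
```

```text
t 2.45 tcp [ 0.5018 -0.1198  0.1373] yaw_y 35.92 toolz [ 0.002  0.    -1.   ] w 0.09383424139967064 f [ 1.21  0.46 -0.09]
flapF centre [-7.4 28.2] front corner [ 2.4 25.7] yrange 18.1 38.4
coupF centre [-91.8 -36.6] front corner [-81.9 -39.1] yrange -46.7 -26.4
```

View pics/c2.png

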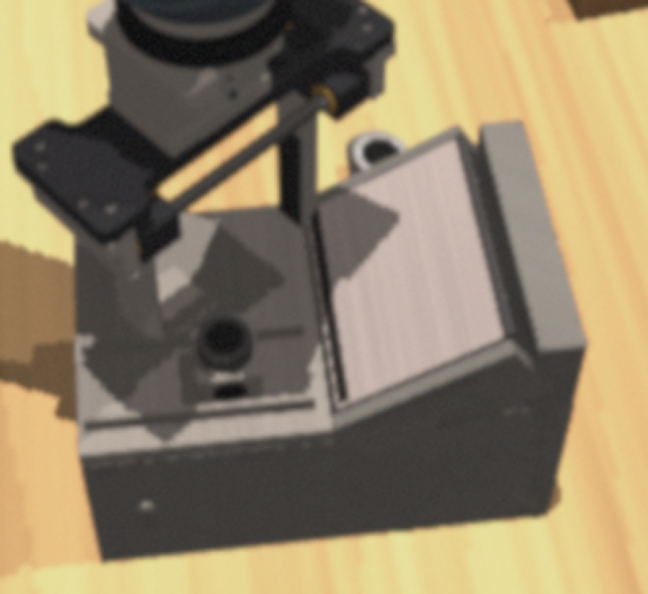

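The coupling finger stands in the lane at (150,335), behind the coupling at (225,350). The flap finger is at (300,215), just short of the flap. I push along +x in gentle steps.

Emit:
send_rows --plan '[0.006,0,-0.002,0,0,0,0.094,0.012,0,-0.002,0,0,0,0.094,0.018,0,-0.002,0,0,0,0.094,0.024,0,-0.002,0,0,0,0.094,0.03,0,-0.002,0,0,0,0.094]'

```text
time: 2.92
tool_pos: [0.5334, -0.1201, 0.1368]
eef_rot: [0.454, 0.891, 0.001, 0.002]
ft_force: [-0.4, 0.2, -0.1]
width: 0.0938
```

Emit:
send_rows --plan '[0.005,0,0,0,0,0,0.094,0.01,-0.0005,0,0,0,0,0.094,0.015,-0.0005,0,0,0,0,0.094,0.015,-0.0005,0,0,0,0,0.094]'

```text
time: 3.25
tool_pos: [0.5493, -0.1207, 0.1368]
eef_rot: [0.454, 0.891, 0.001, 0.002]
ft_force: [-0.2, 0.0, -0.7]
width: 0.0943
```

```bash
python3 st.py; python3 look.py pics/c3.png
```

```text
t 3.25 tcp [ 0.5493 -0.1207  0.1368] yaw_y 35.95 toolz [ 0.005 -0.001 -1.   ] w 0.09430569197635467 f [-0.19  0.03 -0.74]
flapF centre [40.2 28.8] front corner [50.  26.2] yrange 18.6 38.9
coupF centre [-44.5 -36.3] front corner [-34.6 -38.8] yrange -46.5 -26.2
```

View pics/c3.png

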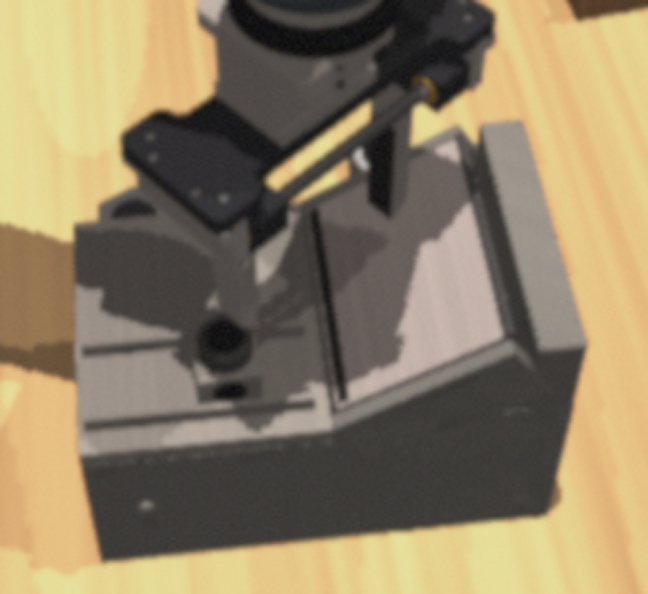

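Side view: the coupling is still at (225,345) and the flap is shut, although the fingers moved on. The forces are about zero, so the tips of the open fingers must be higher than the TCP. I measure them by depth.

Run:
```python
from h import *
p,d=capture("side"); P=cloud("side",d); np.save('pics/s3.npy',P)
# crop px -> full: u=215+x/2.7
for x,y in [(375,170),(378,190),(382,205),(386,212),(390,222),(232,240),(235,260),(237,280),(240,300),(245,310),(225,340)]:
    u,v=int(round(215+x/2.7)),int(round(200+y/2.7)); print(x,y,P[v,u].round(4))
p,d=capture("wrist"); cv2.imwrite('pics/w3.png',p[:,:,::-1]); np.save('pics/w3d.npy',d)
C=cam('wrist'); Q=cloud('wrist',d,C); np.save('pics/w3.npy',Q)
```

```text
375 170 [ 0.5865 -0.0906  0.2003]
378 190 [ 0.588  -0.0928  0.1874]
382 205 [ 0.5895 -0.0947  0.1759]
386 212 [ 0.5916 -0.0992  0.1743]
390 222 [ 0.5963 -0.0867  0.1508]
232 240 [ 0.5036 -0.1937  0.2897]
235 260 [ 0.5042 -0.1946  0.2774]
237 280 [ 0.5071 -0.1629  0.2179]
240 300 [ 0.508  -0.1613  0.2001]
245 310 [ 0.5105 -0.1594  0.1879]
225 340 [ 0.4992 -0.1538  0.1562]
```

View pics/w3.png

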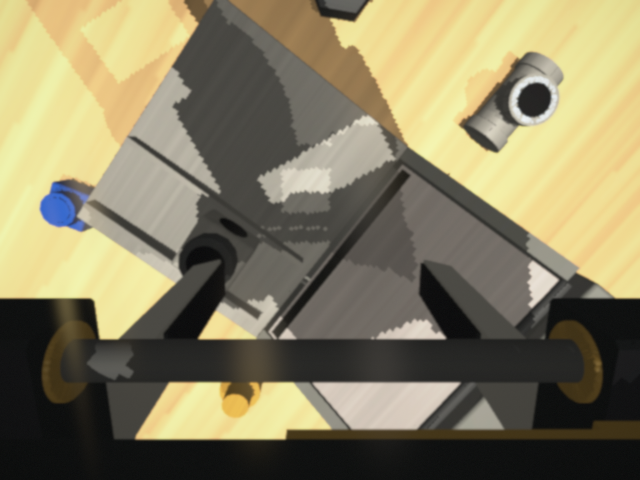

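Run:
```python
from h import *
s=get_state(); O=np.array([.5515,-.117]); y=np.radians(-1.6)
B=np.array([[np.cos(y),np.sin(y)],[-np.sin(y),np.cos(y)]])
T=R.from_quat(s['eef_rot']).as_matrix()
for nm in('w3','s3'):
    Q=np.load(f'pics/{nm}.npy'); q=(Q-s['tool_pos'])@T  # tool frame
    for sg in(1,-1):
        m=(abs(q[...,0])<.014)&(sg*q[...,1]>.03)&(sg*q[...,1]<.075)&(q[...,2]<-.005)&(q[...,2]>-.075)
        k=q[m]; print(nm,sg,len(k))
        for z0 in np.arange(-.07,-.005,.006):
            r=k[(k[:,2]>=z0)&(k[:,2]<z0+.006)]
            if len(r): print('  z',(z0*1e3).round(),len(r),'x',(r[:,0].min()*1e3).round(1),(r[:,0].max()*1e3).round(1),'y',(r[:,1].min()*1e3).round(1),(r[:,1].max()*1e3).round(1))
```

```text
w3 1 4540
  z -70.0 371 x -8.7 9.6 y 45.6 57.8
  z -64.0 345 x -8.5 9.6 y 45.5 58.2
  z -58.0 300 x -8.7 9.7 y 45.7 58.0
  z -52.0 277 x -8.3 9.6 y 45.6 58.4
  z -46.0 246 x -8.5 9.5 y 45.6 57.7
  z -40.0 194 x -8.7 9.3 y 45.7 57.3
  z -34.0 60 x -8.3 9.3 y 45.7 50.7
  z -28.0 15 x -6.8 -2.7 y 72.9 75.0
  z -22.0 395 x -6.2 13.7 y 66.1 75.0
  z -16.0 862 x -14.0 14.0 y 42.3 74.7
  z -10.0 1126 x -13.9 14.0 y 31.5 65.5
w3 -1 4112
  z -70.0 374 x -8.7 9.7 y -59.8 -47.3
  z -64.0 349 x -8.6 9.6 y -59.6 -47.4
  z -58.0 296 x -8.3 9.6 y -59.8 -47.4
  z -52.0 284 x -8.8 9.5 y -60.1 -47.6
  z -46.0 238 x -8.8 9.7 y -59.1 -47.4
  z -40.0 193 x -8.8 9.6 y -58.8 -47.5
  z -34.0 65 x -8.5 9.3 y -52.6 -47.8
  z -22.0 1268 x -7.1 14.0 y -74.6 -46.3
  z -16.0 111 x -5.6 13.9 y -70.1 -46.1
  z -10.0 579 x -13.9 14.0 y -74.8 -37.9
s3 1 568
  z -70.0 40 x -10.9 8.9 y 47.5 60.0
  z -64.0 43 x -10.2 8.4 y 47.8 60.0
  z -58.0 42 x -9.6 7.1 y 47.2 60.3
  z -52.0 40 x -10.5 7.6 y 47.9 60.5
  z -46.0 34 x -10.0 7.3 y 47.5 58.4
  z -40.0 34 x -9.7 6.8 y 47.1 56.7
  z -34.0 4 x -7.3 1.3 y 49.5 51.0
  z -28.0 19 x -13.8 -5.9 y 67.6 74.4
  z -22.0 67 x -13.5 2.3 y 53.4 74.9
  z -16.0 99 x -13.9 12.5 y 43.1 67.4
  z -10.0 108 x -13.8 13.9 y 33.3 61.7
s3 -1 691
  z -70.0 46 x -9.9 8.9 y -58.1 -46.0
  z -64.0 40 x -9.9 9.7 y -58.1 -46.7
  z -58.0 40 x -9.7 9.4 y -58.2 -47.1
  z -52.0 37 x -10.1 8.4 y -58.4 -47.1
  z -46.0 31 x -10.1 8.8 y -57.8 -48.3
  z -40.0 6 x -9.8 -7.9 y -53.5 -47.1
  z -34.0 1 x -8.8 -8.8 y -48.0 -48.0
  z -28.0 31 x -9.8 13.5 y -70.3 -47.0
  z -22.0 246 x -10.5 13.9 y -72.3 -45.1
  z -16.0 58 x -12.7 9.8 y -73.9 -44.2
  z -10.0 119 x -14.0 13.7 y -74.8 -37.1
```

The fingers hang parallel, but their tips end about 33 mm behind the TCP when open, so they passed over the collar (tip z ≈ 0.170). Before going lower I check the clearance under the gripper body above the 175 mm rear top, then back off.

Run:
```python
from h import *
import plant
print([ (n,getattr(plant,n)) for n in dir(plant) if 'grip' in n.lower()])
s=get_state(); T=R.from_quat(s['eef_rot']).as_matrix()
for nm in('w3','s3'):
    Q=np.load(f'pics/{nm}.npy'); q=(Q-s['tool_pos'])@T
    for z0 in np.arange(-.13,-.06,.006):
        m=(abs(q[...,0])<.05)&(abs(q[...,1])<.1)&(q[...,2]>=z0)&(q[...,2]<z0+.006)&(Q[...,2]>.19)
        r=q[m]; 
        if len(r):
            i=(abs(r[:,1])<.045); o=abs(r[:,1])>.062
            print(nm,'z',(z0*1e3).round(),len(r),'inner',i.sum(),'outer',o.sum(),'x',(r[:,0].min()*1e3).round(),(r[:,0].max()*1e3).round(),'y',(r[:,1].min()*1e3).round(),(r[:,1].max()*1e3).round())
```

```text
[('grip_point_offset', 0.0188)]
w3 z -130.0 1472 inner 0 outer 0 x -10.0 10.0 y -50.0 49.0
w3 z -124.0 1126 inner 0 outer 0 x -11.0 6.0 y -50.0 49.0
w3 z -118.0 687 inner 0 outer 0 x -11.0 2.0 y -50.0 48.0
w3 z -112.0 493 inner 0 outer 0 x -10.0 10.0 y -60.0 58.0
w3 z -106.0 974 inner 0 outer 0 x -11.0 10.0 y -61.0 59.0
w3 z -100.0 915 inner 0 outer 0 x 2.0 10.0 y -61.0 58.0
w3 z -94.0 936 inner 0 outer 0 x -1.0 10.0 y -60.0 58.0
w3 z -88.0 911 inner 0 outer 0 x -4.0 10.0 y -60.0 58.0
w3 z -82.0 897 inner 0 outer 0 x -8.0 10.0 y -60.0 58.0
w3 z -76.0 849 inner 0 outer 0 x -9.0 10.0 y -60.0 58.0
w3 z -70.0 745 inner 0 outer 0 x -9.0 10.0 y -60.0 58.0
w3 z -64.0 694 inner 0 outer 0 x -9.0 10.0 y -60.0 58.0
s3 z -130.0 16 inner 0 outer 3 x -9.0 19.0 y -78.0 51.0
s3 z -124.0 16 inner 0 outer 0 x -6.0 4.0 y 49.0 51.0
s3 z -118.0 16 inner 0 outer 0 x -2.0 7.0 y 50.0 51.0
s3 z -112.0 27 inner 0 outer 1 x -11.0 9.0 y 49.0 62.0
s3 z -106.0 35 inner 0 outer 1 x -10.0 9.0 y 48.0 63.0
s3 z -100.0 31 inner 0 outer 0 x -10.0 0.0 y -49.0 60.0
s3 z -94.0 44 inner 0 outer 0 x -11.0 4.0 y -55.0 60.0
s3 z -88.0 77 inner 0 outer 0 x -10.0 9.0 y -58.0 60.0
s3 z -82.0 81 inner 0 outer 0 x -10.0 10.0 y -58.0 61.0
s3 z -76.0 85 inner 2 outer 0 x -10.0 9.0 y -58.0 60.0
s3 z -70.0 86 inner 0 outer 0 x -11.0 9.0 y -58.0 60.0
s3 z -64.0 83 inner 0 outer 0 x -10.0 10.0 y -58.0 60.0
```

Emit:
send_rows --plan '[-0.01,0,0,0,0,0,0.094,-0.02,0,0,0,0,0,0.094,-0.032,0,0,0,0,0,0.094,-0.046,0.0015,0,0,0,0,0.094,-0.048,0.0015,0,0,0,0,0.094]'

```text
time: 3.82
tool_pos: [0.4979, -0.1186, 0.1362]
eef_rot: [0.455, 0.891, 0.001, 0.001]
ft_force: [0.3, 0.4, -0.8]
width: 0.0941
```

No gripper body shows below tool z -130, so it stays above 0.23 with the TCP at 0.101. I descend 35 mm.

Emit:
send_rows --plan '[0.001,0,-0.012,0,0,0,0.094,0.001,0,-0.024,0,0,0,0.094,0.001,0,-0.032,0,0,0,0.094,0.001,0,-0.035,0,0,0,0.094,0.001,0,-0.035,0,0,0,0.094]'

```text
time: 4.23
tool_pos: [0.498, -0.1181, 0.0994]
eef_rot: [0.455, 0.891, 0.001, -0.0]
ft_force: [0.6, 0.4, 0.7]
width: 0.0939
```

```bash
python3 st.py; python3 look.py pics/c4.png
python3 - <<'E'
from h import *
p,d=capture("wrist"); cv2.imwrite('pics/w4.png',p[:,:,::-1])
E
```

```text
t 4.2333 tcp [ 0.498  -0.1181  0.0994] yaw_y 35.91 toolz [-0.     0.001 -1.   ] w 0.09388488764512412 f [0.57 0.36 0.75]
flapF centre [-11.2  29.8] front corner [-1.4 27.2] yrange 19.6 39.9
coupF centre [-95.6 -35. ] front corner [-85.8 -37.5] yrange -45.2 -24.9
```

View pics/c4.png

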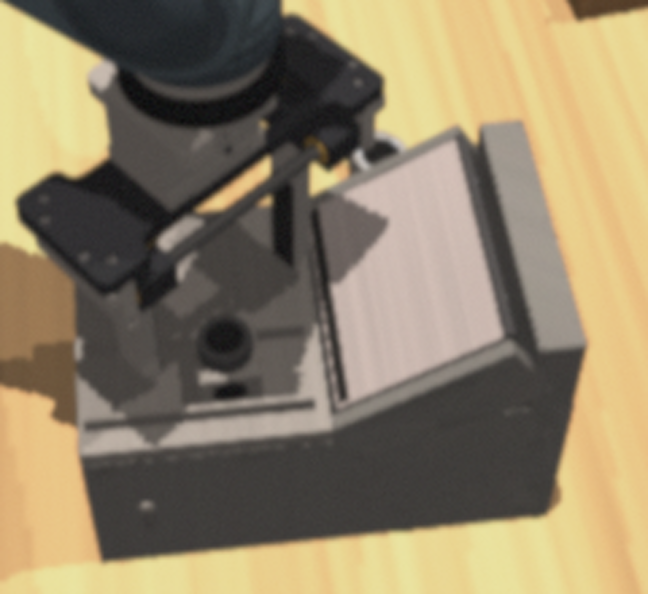

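View pics/w4.png

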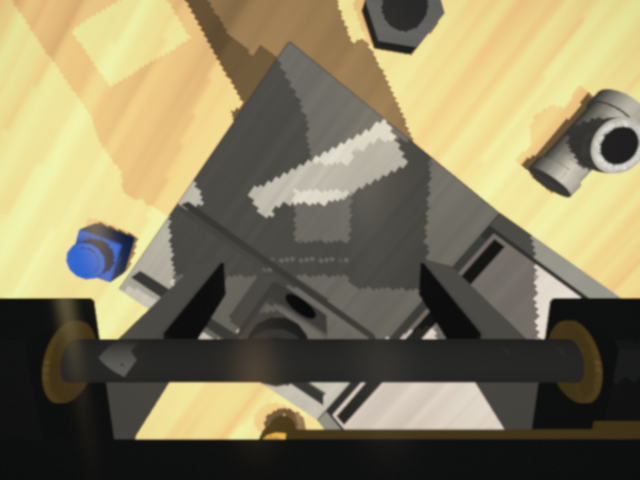

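The fingers are now low: the coupling finger is in the lane behind the coupling (wrist view, tip at (215,270), coupling at (275,325)), and the flap finger is at (425,270), before the flap. Pushing.

Emit:
send_rows --plan '[0.008,0,0.001,0,0,0,0.094,0.015,-0.0005,0.001,0,0,0,0.094,0.021,-0.0005,0.001,0,0,0,0.094,0.027,-0.001,0.001,0,0,0,0.094,0.033,-0.001,0.001,0,0,0,0.094]'

```text
time: 4.75
tool_pos: [0.5322, -0.1197, 0.1021]
eef_rot: [0.454, 0.891, 0.0, 0.0]
ft_force: [-4.6, -1.0, 2.6]
width: 0.0939
```

Emit:
send_rows --plan '[0.005,0,0,0,0,0,0.094,0.01,-0.0005,0,0,0,0,0.094,0.015,-0.0005,0,0,0,0,0.094,0.015,-0.0005,0,0,0,0,0.094]'

```text
time: 5.08
tool_pos: [0.5478, -0.1202, 0.1019]
eef_rot: [0.454, 0.891, 0.0, 0.0]
ft_force: [-2.6, 0.9, 0.7]
width: 0.094
```

```bash
python3 st.py; python3 look.py pics/c5.png
```

```text
t 5.0833 tcp [ 0.5478 -0.1202  0.1019] yaw_y 35.95 toolz [ 0.  0. -1.] w 0.09395495576411501 f [-2.65  0.91  0.71]
flapF centre [38.6 29.2] front corner [48.4 26.7] yrange 19.0 39.3
coupF centre [-45.8 -35.7] front corner [-36.  -38.2] yrange -45.8 -25.5
```

View pics/c5.png

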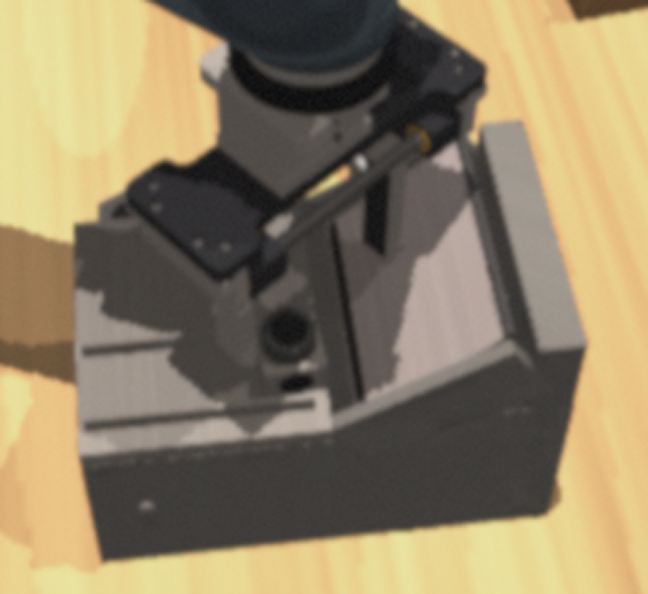

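The coupling has moved to (290,335), and the flap edge has swung in to about x 350 (≈0.24 rad), clear of the coupling. I go on over the sill.

Emit:
send_rows --plan '[0.006,0,0,0,0,0,0.094,0.012,-0.0005,0,0,0,0,0.094,0.018,-0.0005,0,0,0,0,0.094,0.023,-0.001,0,0,0,0,0.094,0.027,-0.001,0,0,0,0,0.094]'

```text
time: 5.55
tool_pos: [0.5716, -0.1206, 0.0999]
eef_rot: [0.454, 0.891, -0.001, -0.004]
ft_force: [-9.4, -0.8, -1.5]
width: 0.0943
```

```bash
python3 st.py; python3 look.py pics/c6.png
```

```text
t 5.55 tcp [ 0.5716 -0.1206  0.0999] yaw_y 36.01 toolz [-0.007  0.001 -1.   ] w 0.09429543105597211 f [-9.43 -0.76 -1.49]
flapF centre [62.5 29.5] front corner [72.3 27. ] yrange 19.4 39.7
coupF centre [-22.1 -35.6] front corner [-12.3 -38.2] yrange -45.8 -25.5
```

View pics/c6.png

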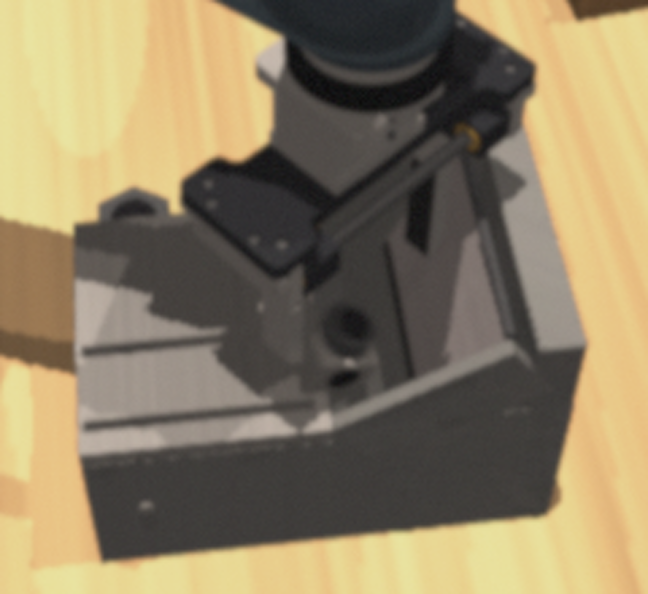

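The coupling, at (345,340), is starting to tip over the sill, with the flap wide open (edge near (400,320)). A little further.

Emit:
send_rows --plan '[0.004,0,0,0,0,0,0.094,0.007,0,0,0,0,0,0.094,0.009,0,0,0,0,0,0.094,0.009,0,0,0,0,0,0.094]'

```text
time: 5.93
tool_pos: [0.5786, -0.1206, 0.098]
eef_rot: [0.454, 0.891, -0.002, -0.006]
ft_force: [-8.0, -1.4, -0.8]
width: 0.0937
```

```bash
python3 st.py; python3 look.py pics/c7.png
```

```text
t 5.9333 tcp [ 0.5786 -0.1206  0.098 ] yaw_y 36.04 toolz [-0.013  0.002 -1.   ] w 0.09374470617028513 f [-7.97 -1.38 -0.85]
flapF centre [69.2 29.6] front corner [79.  27.1] yrange 19.4 39.7
coupF centre [-14.9 -35.3] front corner [ -5.1 -37.8] yrange -45.5 -25.2
```

View pics/c7.png

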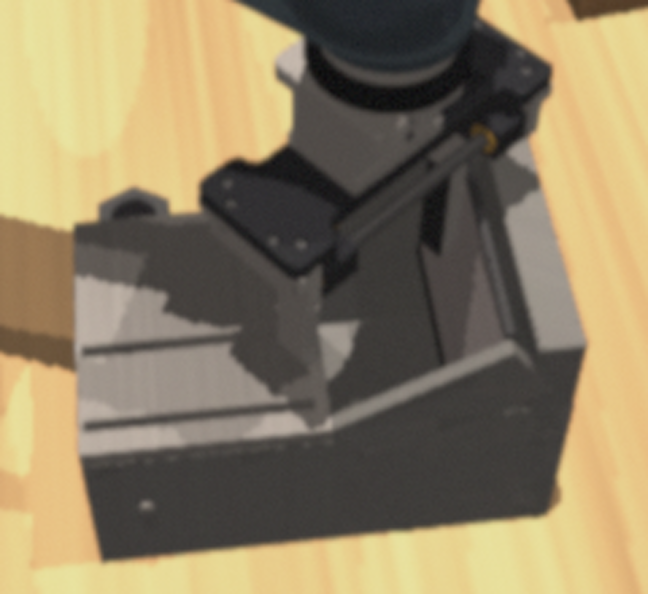

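The coupling is out of sight, dropped into the box, and the ledge is empty. I withdraw along -x so that the flap follows and shuts, then rise.

Emit:
send_rows --plan '[-0.012,0,0.002,0,0,0,0.094,-0.03,0.001,0.003,0,0,0,0.094,-0.05,0.0015,0.003,0,0,0,0.094,-0.07,0.002,0.003,0,0,0,0.094,-0.082,0.002,0.003,0,0,0,0.094]'

```text
time: 6.4
tool_pos: [0.496, -0.1185, 0.1012]
eef_rot: [0.454, 0.891, -0.002, -0.005]
ft_force: [0.2, 0.8, 0.6]
width: 0.0942
```

Emit:
send_rows --plan '[0,0,0.03,0,0,0,0.094,-0.01,0,0.065,0,0,0,0.094,-0.04,0,0.1,0,0,0,0.094,-0.07,0,0.14,0,0,0,0.094,-0.09,0,0.16,0,0,0,0.094]'

```text
time: 6.82
tool_pos: [0.406, -0.1185, 0.2634]
eef_rot: [0.454, 0.891, -0.001, -0.003]
ft_force: [0.1, 0.2, 0.1]
width: 0.0938
```

Emit:
send_rows --plan '[0,-0.035,0,0,0,0,0.094,0,-0.07,0,0,0,0,0.094,0,-0.105,0,0,0,0,0.094,0,-0.14,0,0,0,0,0.094,0,-0.14,0,0,0,0,0.094]'

```text
time: 7.23
tool_pos: [0.4061, -0.2633, 0.2636]
eef_rot: [0.456, 0.89, -0.002, -0.002]
ft_force: [-0.5, 0.4, -0.3]
width: 0.094
```

```bash
python3 st.py
python3 - <<'E'
from h import *
for n in("side","top"):
    p,d=capture(n); cv2.imwrite(f'pics/{n}9.png',p[:,:,::-1]); P=cloud(n,d)
    P0=cloud(n,np.load(f'pics/{n}0d.npy'))
    m=(P0[...,0]>.57)&(P0[...,0]<.63)&(P0[...,1]>-.165)&(P0[...,1]<-.07)&(P0[...,2]>.125)
    print(n,'flap z change mm',np.nanmedian((P-P0)[m][:,2])*1e3, np.nanpercentile(abs((P-P0)[m][:,2]),90)*1e3,m.sum())
a=cv2.imread('pics/side9.png');b=cv2.imread('pics/top9.png')
cv2.imwrite('pics/end.png',np.hstack([cv2.resize(x,(400,300)) for x in(a,b)]))
E
```

```text
t 7.2333 tcp [ 0.4061 -0.2633  0.2636] yaw_y 35.76 toolz [-0.005 -0.002 -1.   ] w 0.09398533344425258 f [-0.48  0.4  -0.34]
flapF centre [ -98.9 -118. ] front corner [ -89.1 -120.6] yrange -128.1 -107.8
coupF centre [-183.5 -182.6] front corner [-173.7 -185.2] yrange -192.8 -172.5
side flap z change mm -0.0046377156563970345 2.5846015325433394 2513
top flap z change mm -0.014304799895947795 3.442795349428485 1680
```

View pics/end.png

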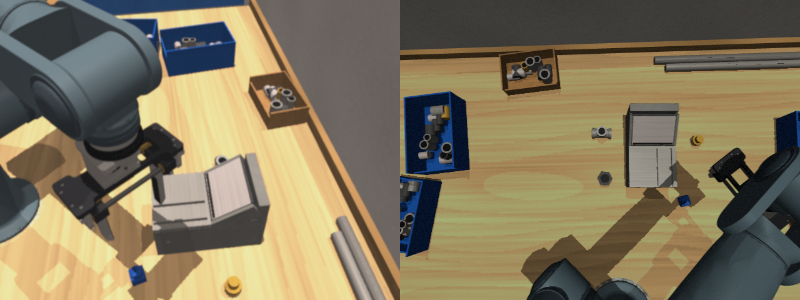

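The flap is back to its starting depth (median change about 0 mm) and the lane is empty. The hex nut, tee, nipple and blue piece are where they were in the top view, and the gripper is free of everything. Handing in.

```bash
python3 -c "
from plant import *
print(sign_off())"
```

```text
the job is handed in; nothing more can be done
None
```

I posted the coupling in the drop box and handed the job in after about 7 s on the robot's clock; sign-off gave no verdict. I yawed the open gripper so that one finger pushed the flap in ahead of the other. The second finger slid the coupling along the lane and over the sill. I then withdrew and let the flap shut.

**First pass:** it missed. The tips of the open fingers end about 33 mm above the TCP, so they passed over the collar and the flap without moving either. I measured this in the depth pictures, backed off, went lower and repeated the push.

**Last checks:**
- **Flap:** about 0.24 rad open by finger position, and visibly open in the picture, with the coupling still about 19 mm before the sill. Afterwards its surface was back at the starting height (median change about 0 mm).
- **Coupling:** gone from the lane, and I saw no sign of it outside the box. I could not see it under the shut flap, so its rest inside is inferred.
- **Other fittings:** nut, tee, nipple and the blue piece look unmoved; I compared them by eye, not by measurement.
- **Gripper:** clear of everything, with about zero force. The highest wrist reading I saw was about 9.5 N, while holding the flap.

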